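Rock the pendulum angle gauge to its index and hold it for the tilt logger

ROBOT

A 6-joint arm with a two-finger parallel gripper is mounted at the origin on a cart in front of the work surface, level with it; the furniture and walls round the work are solid. World frame = base frame: x ahead of the robot, y to its left, z up, the work surface at z = 0. Lengths are in mm, angles in degrees, forces in N, time in s.
With the tool pointing down it reaches from about 300 to 850 mm from the base axis. Payload 4.2 kg.
Tool frame: the origin (TCP) lies on the centre line of the jaws, within the pads' length; the fingertips stand 14 mm ahead of it and the grasp point (between the pads) lies 5 mm behind it; z points along the fingers, y is the line along which they close (so a half turn about z gives the same grasp; the last joint's range is limited). The gripper opens to 91 mm and grips with 3 to 60 N. Pads are 32 mm wide; open, the fingers measure 118 mm over their backs; the gripper's body (76 mm by 178 mm) begins 60 mm behind the grasp point.
Start: joints at [70.245, 18.312, 89.639, -0, 72.044, -1.146], TCP at [183.497, 544.953, 199.476] pointing down, gripper open.
Joint ranges: [-177.97, 177.97], [-48.28, 115.42], [12.27, 149.76], [-77.06, 257.06], [2.81, 150.46], [-146.56, 146.56]. Speed limits (degrees/s): [147.25, 147.25, 180, 180, 180, 180].

INTERFACE

Orientations are given as [roll, pitch, yaw] about the fixed x, y, z axes, in that order (R = Rz(yaw) Ry(pitch) Rx(roll)).
In Python, from workcell import env gives the robot as it stands.
- The arm moves only by the tool arm_command, never from a script. Its argument "motion" is a list of rows, each an object with "offset": the shift along the tool's x, y, z in m, a list of three; "spin": the turn about the tool's z in rad. In form: [{"offset": [tx, ty, tz], "spin": spin}, ...]. A call has 1 to 5 rows; each row shifts and turns the commanded pose from where the row before left it, along the tool's axes as they then stand; what a row does not reach is not made up. A row lasts 1/8 s, in which the tool goes at most 62.5 mm and 10.7 degrees, less where a joint would pass 70% of its speed; a pose out of reach is approached as far as the arm can. A call with a gripper value outside its range is refused whole. "jaw" is the finger opening in m, from 0 to 0.0912, set as the call begins (left out, the last holds). The fingers move at their own pace and stop on an object; "newtons" is the grip in N (left out, the last holds). Time passes only in rows, so rows that do not move let the fingers close. It gives the time, the measured TCP pose, the force, the opening and the grip force at its end, in the units of the state.
- env.state(): the state, without advancing time (a new reading comes with each control period).
- env.grab_frame(name): name is "scene" or "top" or "wrist"; returns (picture, depth): 400x640x3 uint8, blue, green, red; 400x640 float32, mm along the optical axis (not along the pixel's ray), 0 where there is no reading.
- env.camera_model(name): a dict with "fx", "fy", "cx", "cy" (pixels), "eye" and "rotation" of the camera in the world; the wrist camera has in their place "hand_eye" (4x4, takes a point from camera to tool coordinates, whose origin is the TCP and whose axes are the flange's). Camera axes: x right, y down, z forward; pixel columns grow to the right and rows downward; lengths in mm; the calibration is good to about 2 mm. The wrist camera is an equidistant fisheye: a pixel r from the principal point sees the ray r / f radians off the axis. A picture is of the moment at which its call begins: read the wrist's pose just before it. camera_model takes no time and is no camera call.
- env.job_done(): hands the job in; it is judged then, once.
Trained networks look in the newest picture that a camera, given by its name, has taken for a name from the list of things; names that differ only in an ending like _2 or _b are one class to them, and where a whole thing is asked for, a point or a joint stands for the part that bears it (a point fixed in the world has none). Each returns a list of dicts, best first, with "score" (0 to 1); they miss things now and then, are a little off and sometimes report something else, mostly with a low value. They report only what shows in the picture. A call takes as long as a camera call. They do not tell look-alikes from the thing itself.
- env.boxes_of(camera, target): "bbox" ([left, top, right, bottom] in pixels, round what is visible of it).
- env.pinpoint(camera, target): "location" ([column, row] in pixels: a listed point, or the origin of a listed thing).
The state is a dict: "time_s": time; "qpos": joint angles; "qvel": joint speeds; "effort": joint torques, N m; "ee_pos": TCP position; "ee_rot": TCP orientation; "force": force on the tool from outside, world axes, zero at the start; "torque": the same for the moment, N m; "gripper_width": finger opening in mm; "gripper_force": force on a finger pad.
Only numpy, scipy, OpenCV 4.12 (cv2) and the standard library are available. Lean on these libraries where they do the work, as an engineer would, in place of code of your own. Each camera call takes 0.05 s, during which the arm holds its last target. There are 200 camera calls.

TASK

Press the green start button on the white tilt logger fully down and let it come back up. Then, with the fingertips, rock the pendulum angle gauge on its cross bar until its freely swinging pointer settles on the red index tab, and finish still holding it there: the gauge stays seated on the bar, the pointer hangs untouched, and the program ends while the fingers keep the gauge in place. Leave everything else on the table alone.

Things in the scene. Friction and masses are not known exactly. Their poses are not given: they have to be found in the camera images.
- start_button (a joint): green round spring button, 28 mm wide, on top of the white tilt logger box (90x80x36 mm, fixed). 0 = up, 0.006 m = fully down (about 5 N); springs back
- start_button_top (a point): centre of the green button's top face; it is pressed straight down; nothing near it on the logger is higher
- stud_block: fixed aluminium block, base plate 100x300x12 mm (x, y, z). Origin under the plate's centre, z up, own y along its long side (robot's left at yaw 0). A 20 mm steel cross bar along own x, axis 70 mm up, between two cheeks 83 mm high, carries the gauge; two rubber-capped posts 125 mm either side of the bar, top at 53 mm, stop the gauge at about 0.24 rad either way
- stud_axis (a point): middle of the cross bar, on its axis, fixed in the stud block; the gauge rocks about this bar
- gauge: loose angle gauge, 0.4 to 0.85 kg, V notch on the cross bar. Origin on the bar's axis; own x along the bar, own y along its grey beam (36 wide, 320 long, 10 thick, top 26 mm above origin). The brass weight on the +y end holds that end down on its stop. White dial (64 wide, to 130 mm above origin) mid-beam, faces -x. Pressing the -y end down with 1 to 4 N rocks it steadily; let go, it falls back
- press_pad (a point): centre of the top of the blue press pad (34 mm round, fixed to the beam), 142 mm from the bar on gauge -y, 30 mm above the gauge origin
- pointer (a joint): black pendulum pointer, 68 mm long, pivoted 116 mm above the gauge origin on the dial's front, always hanging plumb (swings settle within about a second). Value in rad relative to the dial = the gauge's tilt: 0 with the beam level, negative with the weighted end down (about -0.24 at the start), growing as the press pad goes down
- index (a joint): red index tab (10 mm wide) at the foot of the dial, clamped at a different place each time: the pointer reading asked for, in rad, same zero and sense as the pointer (-0.12 to 0.14); it does not move on the dial
- pointer_tip (a point): lower tip of the pointer, 68 mm from its pivot
- index_tip (a point): point on the dial where the pointer tip is when it is exactly on the index tab, 68 mm from the same pivot
- timer: bystander: small white timer, 62x68x19 mm, loose; origin at the centre of its underside
- tip_box: bystander: yellow tip box with clear lid, 93x119x77 mm, loose; origin at the centre of its underside
Things that resemble listed ones, but are neither listed nor needed, are in the scene too. What is shaped like the part that bears start_button but pink is not meant.

How it is judged (in metres and radians):
On the way, in this order (a step that is already met when the one before it is completed fails the run):
1. the start button is fully down (value of joint start_button above 0.005 m), for 0.1 s.
2. the start button is up again (value of joint start_button below 0.001 m), for 0.2 s.
At the end, for the whole second after the job is handed in: The button is up; the still pointer hangs plumb (0.025 rad), its tip on the 10 mm wide red index tab (within 5 mm of its middle); the gauge is seated on the cross bar (origin within 12 mm of the bar's middle, bearing on it) and the fingers hold it (over 0.4 N) (distance between pointer_tip and index_tip below 0.005 m and angle between pointer_tip's own z axis and vertical below 0.025 rad and velocity of joint pointer between -0.15 and 0.15 rad/s and contact force between the fingers and gauge above 0.4 N and contact force between gauge and stud_block above 0.5 N and distance between gauge and stud_axis below 0.012 m and value of joint start_button below 0.001 m); the arm keeps its last pose, push and grip.
It fails at once if the gauge comes off its cross bar (distance between gauge and stud_axis above 0.02 m).
It fails at once if a bystander is disturbed (moved more than 30 mm) (distance of any of timer, tip_box from where it was at the start of the episode above 0.03 m).
It also fails if it takes over 45 s, if anything falls off the work surface, if the arm or the gripper's body presses on something with over 40 N, if the wrist force passes 120 N, or if a joint passes its speed limit or range.

## Working session

There is one attempt and no reset: what is moved stays moved. The work goes in short steps, Python scripts to look and compute and a tool call to move; the robot and the scene stay as the last step left them, time stands still between calls to the robot, and variables do not carry over. Pictures are saved under pics/ and viewed, at most 10 in all, crops included, and the job is handed in when it is done.

Besides the shell and the picture viewer there is one more tool, called after "Call:" as name(argument=value, ...), one argument or row to a line, values as JSON. arm_command: Moves the arm, as the interface text tells. Its arguments: {"type":"object","properties":{"motion":{"type":"array"},"jaw":{"type":"number"},"newtons":{"type":"number"}},"required":["motion"]}

```bash
mkdir -p pics
cat > h.py <<'E'
import numpy as np, cv2
from workcell import env
def world(cam,u,v,d):
    m=env.camera_model(cam); p=np.array([(u-m['cx'])/m['fx']*d,(v-m['cy'])/m['fy']*d,d])
    return np.array(m['rotation'])@p+np.array(m['eye'])
def onz(cam,u,v,z):
    m=env.camera_model(cam); r=np.array(m['rotation'])@np.array([(u-m['cx'])/m['fx'],(v-m['cy'])/m['fy'],1.]); e=np.array(m['eye'])
    return e+r*(z-e[2])/r[2]
def med(D,u,v):
    a=D[int(v)-2:int(v)+3,int(u)-2:int(u)+3]; a=a[a>0]; return float(np.median(a)) if a.size else 0
E
python3 - <<'E'
from h import *
ims=[]
for c in ['scene','top']:
    I,D=env.grab_frame(c); cv2.imwrite(f'pics/{c}1.png',I)
    for t in ['start_button_top','press_pad','stud_block','gauge','pointer_tip','index_tip','timer','tip_box','stud_axis']:
        for r in env.pinpoint(c,t)[:3]:
            u,v=r['location']
            if not(2<u<637 and 2<v<397): continue
            d=med(D,u,v); print(c,t,round(r['score'],2),np.round([u,v]),np.round(world(c,u,v,d)) if d else None)
s=env.state(); print(s['time_s'],s['ee_pos'],s['ee_rot'],s['force'])
E
```

```text
scene start_button_top 0.52 [349. 218.] [-60810. -61616. -59838.]
scene start_button_top 0.51 [320. 319.] [-38360. -39166. -37388.]
scene start_button_top 0.4 [350. 276.] [-52358. -53164. -51386.]
scene press_pad 0.7 [304. 201.] [-41445. -42250. -40473.]
scene stud_block 0.92 [280. 220.] [-35370. -36175. -34398.]
scene gauge 0.6 [277. 198.] [-33232. -34037. -32260.]
scene pointer_tip 0.67 [352. 273.] [-53469. -54275. -52497.]
scene pointer_tip 0.37 [267. 189.] [-30352. -31158. -29380.]
scene pointer_tip 0.29 [279. 200.] [-33907. -34713. -32935.]
scene timer 0.71 [388. 258.] [-71555. -72361. -70583.]
scene tip_box 0.93 [300. 172.] [-49308. -50113. -48336.]
scene stud_axis 0.83 [279. 199.] [-34115. -34921. -33143.]
top start_button_top 0.58 [253. 211.] [-66447. -66795. -65513.]
top start_button_top 0.48 [412. 232.] [-139002. -139350. -138068.]
top start_button_top 0.48 [434. 295.] [-144507. -144855. -143573.]
top press_pad 0.78 [319. 208.] [-93695. -94042. -92761.]
top stud_block 0.72 [271. 213.] [-75716. -76063. -74781.]
top gauge 0.67 [268. 209.] [-72401. -72749. -71467.]
top pointer_tip 0.53 [256. 213.] [-69710. -70057. -68775.]
top index_tip 0.46 [264. 211.] [-72188. -72536. -71254.]
top timer 0.6 [401. 173.] [-143254. -143601. -142319.]
top tip_box 0.7 [213. 132.] [-54961. -55308. -54027.]
top stud_axis 0.97 [270. 210.] [-73845. -74193. -72911.]
1.0 [183.5116179  544.95673767 199.49670299] [ 1.79992647e+02 -1.01213651e-03  1.61390111e+02] [ 0.7524517   0.52629916 -0.95300744]
```

```bash
sed -i "s/np.array(m\['rotation'\])/Rot(m)/g" h.py
cat >> h.py <<'E'
from scipy.spatial.transform import Rotation as RR
def Rot(m):
    r=np.array(m['rotation'],float)
    return r if r.shape==(3,3) else RR.from_euler('xyz',r,degrees=True).as_matrix()
E
python3 - <<'E'
from h import *
for c in ['scene','top','wrist']: print(env.camera_model(c))
m=env.camera_model('scene')
for c,l in {'scene':[(349,218),(320,319),(350,276),(304,201),(280,220),(388,258),(300,172),(279,199)],'top':[(253,211),(412,232),(434,295),(319,208),(270,210),(401,173),(213,132)]}.items():
    for u,v in l: print(c,u,v,[np.round(onz(c,u,v,z)[:2]) for z in (36,70,100)])
E
```

```text
{'fx': 428.2658403678487, 'fy': 428.2658403678487, 'cx': 315.2308909779572, 'cy': 197.56032385242048, 'eye': array([ -59.83384354, -865.71601479,  912.14931912]), 'rotation': array([-127.29361234,    0.19098395,  -35.72721049])}
{'fx': 455.5080934704416, 'fy': 455.5080934704416, 'cx': 317.12942577407097, 'cy': 195.14876885053465, 'eye': array([ 292.22719422,  -55.29058166, 1226.47604517]), 'rotation': array([-1.67933085e+02,  1.50493322e-01, -8.38823364e+01])}
{'fx': 309.70691628693146, 'fy': 309.70691628693146, 'cx': 321.100043506977, 'cy': 199.83745346475428, 'hand_eye': array([[-6.15233739e-04, -9.70565561e-01, -2.40836278e-01,
         6.84297496e+01],
       [ 9.99999774e-01, -5.31646082e-04, -4.12048480e-04,
        -9.24386092e-01],
       [ 2.71880401e-04, -2.40836477e-01,  9.70565669e-01,
        -1.85455900e+02],
       [ 0.00000000e+00,  0.00000000e+00,  0.00000000e+00,
         1.00000000e+00]])}
scene 349 218 [array([634., -80.]), array([ 607., -111.]), array([ 583., -137.])]
scene 320 319 [array([ 331., -337.]), array([ 316., -358.]), array([ 303., -376.])]
scene 350 27
[... 317 characters left out ...]
 300 172 [array([655., 228.]), array([627., 186.]), array([602., 148.])]
scene 279 199 [array([506., 135.]), array([484.,  96.]), array([465.,  62.])]
top 253 211 [array([484., 140.]), array([479., 134.]), array([474., 129.])]
top 412 232 [array([ 473., -283.]), array([ 468., -277.]), array([ 463., -271.])]
top 434 295 [array([ 318., -349.]), array([ 317., -341.]), array([ 316., -334.])]
top 319 208 [array([511., -34.]), array([505., -34.]), array([499., -35.])]
top 270 210 [array([492.,  95.]), array([486.,  91.]), array([481.,  87.])]
top 401 173 [array([ 630., -244.]), array([ 620., -238.]), array([ 612., -234.])]
top 213 132 [array([691., 279.]), array([680., 270.]), array([670., 261.])]
```

View pics/scene1.png

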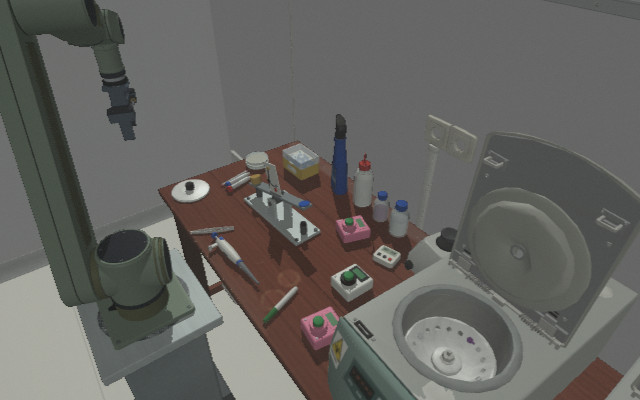

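View pics/top1.png

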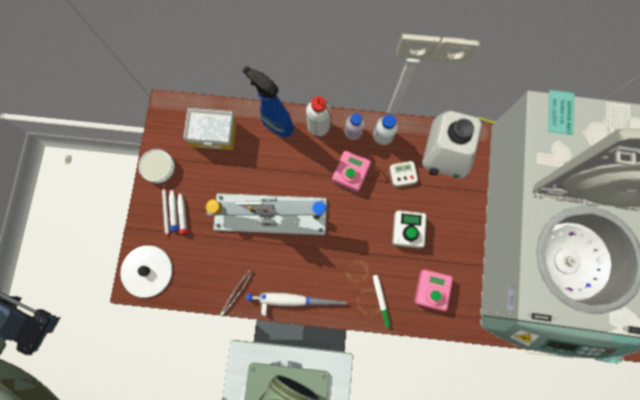

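Run:
```python
from h import *
S=cv2.imread('pics/scene1.png');T=cv2.imread('pics/top1.png')
a=cv2.resize(T[200:260,380:440],(400,400),interpolation=2);b=cv2.resize(S[255:305,325:375],(400,400),interpolation=2)
cv2.imwrite('pics/btn.png',np.hstack([a,b]))
def rect(c,d): pass
_,D=env.grab_frame('top')
for u,v in [(411,233),(397,240),(401,222),(319,208),(320,150),(250,60),(403,174),(300,260)]:
    d=med(D,u,v); print(u,v,d,np.round(world('top',u,v,d)) if d else '')
```

```text
411 233 1173.753662109375 [ 467. -277.   58.]
397 240 1191.227294921875 [ 448. -246.   37.]
401 222 1201.493408203125 [ 496. -253.   36.]
319 208 1109.878662109375 [493. -36. 135.]
320 150 1282.1046142578125 [683. -18.  -1.]
250 60 1116.224853515625 [828. 170. 205.]
403 174 1248.035400390625 [ 633. -252.   18.]
300 260 1216.1956787109375 [371.   2.   1.]
```

View pics/btn.png

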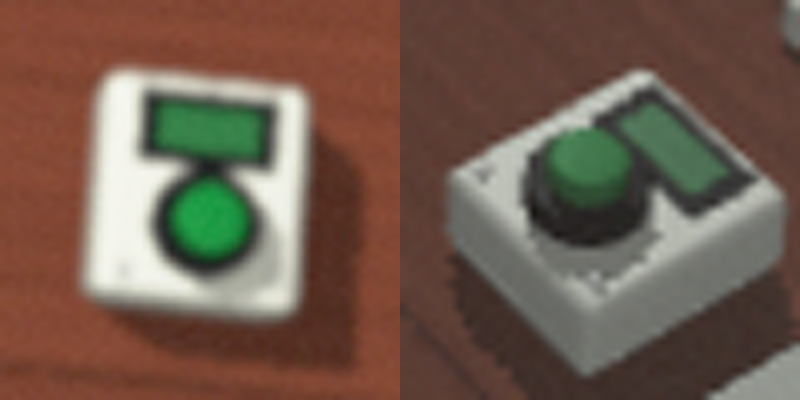

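Candidates in the top picture: white logger (411,233), pink look-alikes (352,170) and (435,290), white timer (403,174). The crop shows the white box with its green button at (411,233), and the measured button top is (467,-277,58). That is the one I'll press. The gauge is at (270,210) and its blue pad at (319,208).

Call:
arm_command(
  motion=[
    {"offset": [0, 0, -0.05], "spin": 0},
    {"offset": [0, 0, -0.05], "spin": 0},
    {"offset": [-0.0295, -0.0383, 0], "spin": 0},
    {"offset": [-0.0295, -0.0383, 0], "spin": 0},
    {"offset": [-0.0295, -0.0383, 0], "spin": 0},
  ],
  jaw=0,
  newtons=20,
)

```text
time_s: 1.68
ee_pos: [231.0, 406.5, 299.6]
ee_rot: [180.0, 0.0, 161.4]
force: [0.4, 0.8, 0.1]
gripper_width: 44.3
gripper_force: 0.0
```

Call:
arm_command(
  motion=[
    {"offset": [-0.0295, -0.0383, 0], "spin": 0},
    {"offset": [-0.0295, -0.0383, 0], "spin": 0},
    {"offset": [-0.0295, -0.0383, 0], "spin": 0},
    {"offset": [-0.0295, -0.0383, 0], "spin": 0},
    {"offset": [-0.0295, -0.0383, 0], "spin": 0},
  ],
)

```text
time_s: 2.3
ee_pos: [309.6, 177.8, 299.7]
ee_rot: [180.0, 0.0, 161.4]
force: [0.9, -0.2, 0.6]
gripper_width: 0.2
gripper_force: 0.0
```

Call:
arm_command(
  motion=[
    {"offset": [-0.0295, -0.0383, 0], "spin": 0},
    {"offset": [-0.0295, -0.0383, 0], "spin": 0},
    {"offset": [-0.0295, -0.0383, 0], "spin": 0},
    {"offset": [-0.0295, -0.0383, 0], "spin": 0},
    {"offset": [-0.0295, -0.0383, 0], "spin": 0},
  ],
)

```text
time_s: 2.92
ee_pos: [388.3, -50.9, 299.7]
ee_rot: [180.0, 0.1, 161.4]
force: [0.2, -0.2, 0.4]
gripper_width: 0.4
gripper_force: 0.0
```

Call:
arm_command(
  motion=[
    {"offset": [-0.0295, -0.0383, 0], "spin": 0},
    {"offset": [-0.0295, -0.0383, 0], "spin": 0},
    {"offset": [-0.0295, -0.0383, 0], "spin": 0},
    {"offset": [0, 0, 0], "spin": 0},
    {"offset": [0, 0, 0], "spin": 0},
  ],
)

```text
time_s: 3.55
ee_pos: [434.9, -186.0, 299.3]
ee_rot: [180.0, -0.0, 161.4]
force: [0.1, -0.0, -1.1]
gripper_width: 0.5
gripper_force: 0.0
```

Call:
arm_command(
  motion=[
    {"offset": [-0.0297, -0.038, 0], "spin": 0},
    {"offset": [-0.0297, -0.038, 0], "spin": 0},
    {"offset": [0, 0, 0.05], "spin": 0},
    {"offset": [0, 0, 0.05], "spin": 0},
    {"offset": [0, 0, 0.05], "spin": 0},
  ],
)

```text
time_s: 4.18
ee_pos: [467.3, -275.9, 148.6]
ee_rot: [180.0, 0.1, 161.5]
force: [0.4, -1.1, -0.4]
gripper_width: 0.5
gripper_force: 0.0
```

```bash
cat >> h.py <<'E'
def pose():
    s=env.state(); return RR.from_euler('xyz',s['ee_rot'],degrees=True).as_matrix(),np.array(s['ee_pos'])
def wray(u,v):
    m=env.camera_model('wrist'); a=np.array([u-m['cx'],v-m['cy']])/m['fx']; r=np.hypot(*a); k=np.sinc(r/np.pi)
    return np.array([a[0]*k,a[1]*k,np.cos(r)])
def wpt(u,v,R,t,d=None,z=None,x=None):
    H=np.array(env.camera_model('wrist')['hand_eye']); f=wray(u,v)
    e=R@H[:3,3]+t; r=R@H[:3,:3]@f
    k=d/f[2] if d else (z-e[2])/r[2] if z is not None else (x-e[0])/r[0]
    return e+k*r
E
python3 - <<'E'
from h import *
R,t=pose(); I,D=env.grab_frame('wrist'); cv2.imwrite('pics/w1.png',I)
hsv=cv2.cvtColor(I,cv2.COLOR_BGR2HSV); m=cv2.inRange(hsv,(50,120,60),(80,255,255))
n,l,st,c=cv2.connectedComponentsWithStats(m)
print(t)
for i in range(1,n):
    if st[i,4]>60: print(st[i],c[i],np.round(wpt(*c[i],R,t,z=58)),np.round(wpt(*c[i],R,t,d=med(D,*c[i])),0))
print(env.pinpoint('wrist','start_button_top')[:2])
E
```

```text
[ 467.34381602 -275.93958511  148.61638767]
[185  62  28  28 615] [198.4699187   75.52357724] [ 319. -347.   58.] [ 319. -347.   58.]
[306 186  30  30 717] [320.63877266 200.20502092] [ 467. -277.   58.] [ 467. -277.   58.]
[340 218  11   8  70] [345.45714286 221.57142857] [ 494. -262.   58.] [ 501. -262.   38.]
[492 269  21  11 167] [501.8502994  273.61077844] [ 615. -109.   58.] [ 615. -109.   58.]
[{'location': [316.8, 199.1], 'score': 0.7}, {'location': [503.4, 270.2], 'score': 0.62}]
```

View pics/w1.png

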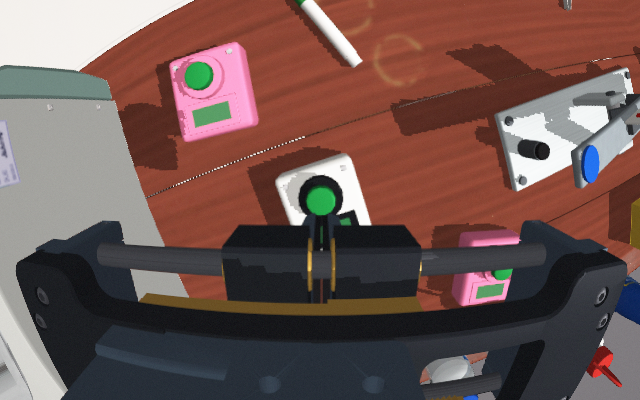

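The picture shows the white logger's button at (320,200) just ahead of the fingers, and the gauge and pad at right (590,165). The measurements agree, so I'll press.

Call:
arm_command(
  motion=[
    {"offset": [0, 0, 0.05], "spin": 0},
    {"offset": [0, 0, 0.023], "spin": 0},
    {"offset": [0, 0, 0], "spin": 0},
    {"offset": [0, 0, 0.006], "spin": 0},
    {"offset": [0, 0, 0], "spin": 0},
  ],
)

```text
time_s: 4.9
ee_pos: [468.1, -277.7, 71.8]
ee_rot: [-180.0, 0.1, 161.4]
force: [-0.4, 0.9, 0.2]
gripper_width: 0.3
gripper_force: 0.0
```

Call:
arm_command(
  motion=[
    {"offset": [0, 0, 0.003], "spin": 0},
    {"offset": [0, 0, 0.002], "spin": 0},
    {"offset": [0, 0, 0], "spin": 0},
    {"offset": [0, 0, 0], "spin": 0},
  ],
)

```text
time_s: 5.4
ee_pos: [467.3, -277.4, 65.4]
ee_rot: [180.0, -0.0, 161.4]
force: [-0.5, -0.6, -0.4]
gripper_width: 0.4
gripper_force: 0.0
```

Call:
arm_command(
  motion=[
    {"offset": [0, 0, 0.002], "spin": 0},
    {"offset": [0, 0, 0.001], "spin": 0},
    {"offset": [0, 0, 0], "spin": 0},
  ],
)

```text
time_s: 5.78
ee_pos: [467.2, -277.4, 62.3]
ee_rot: [180.0, -0.0, 161.4]
force: [-0.4, -0.6, -0.0]
gripper_width: 0.5
gripper_force: 0.0
```

Run:
```python
from h import *
R,t=pose(); I,D=env.grab_frame('wrist')
J,E=env.grab_frame('scene')
cv2.imwrite('pics/w2.png',np.hstack([cv2.resize(I[130:280,240:400],(426,400)),cv2.resize(J[240:300,320:376],(373,400))]))
for v in range(150,250,6): print(v,[np.round(wpt(u,v,R,t,d=float(D[v,u]))).tolist() for u in (310,320,330)])
```

```text
150 [[419.0, -271.0, -0.0], [421.0, -264.0, 0.0], [424.0, -256.0, 0.0]]
156 [[423.0, -273.0, -1.0], [426.0, -265.0, 0.0], [428.0, -258.0, 1.0]]
162 [[428.0, -275.0, -0.0], [430.0, -267.0, -1.0], [433.0, -259.0, -1.0]]
168 [[432.0, -276.0, -0.0], [435.0, -268.0, -0.0], [438.0, -261.0, -0.0]]
174 [[437.0, -278.0, -1.0], [438.0, -269.0, 13.0], [438.0, -262.0, 27.0]]
180 [[438.0, -277.0, 24.0], [439.0, -270.0, 33.0], [441.0, -263.0, 34.0]]
186 [[440.0, -278.0, 35.0], [442.0, -271.0, 35.0], [444.0, -264.0, 38.0]]
192 [[444.0, -279.0, 36.0], [446.0, -272.0, 36.0], [448.0, -266.0, 36.0]]
198 [[447.0, -280.0, 41.0], [448.0, -273.0, 48.0], [451.0, -266.0, 44.0]]
204 [[449.0, -280.0, 48.0], [452.0, -274.0, 48.0], [453.0, -267.0, 50.0]]
210 [[453.0, -281.0, 49.0], [455.0, -275.0, 51.0], [457.0, -269.0, 49.0]]Traceback (most recent call last):
  File "<stdin>", line 5, in <module>
  File "h.py", line 23, in wpt
    k=d/f[2] if d else (z-e[2])/r[2] if z is not None else (x-e[0])/r[0]
                                                            ~^~~~~
TypeError: unsupported operand type(s) for -: 'NoneType' and 'float'
```

View pics/w2.png

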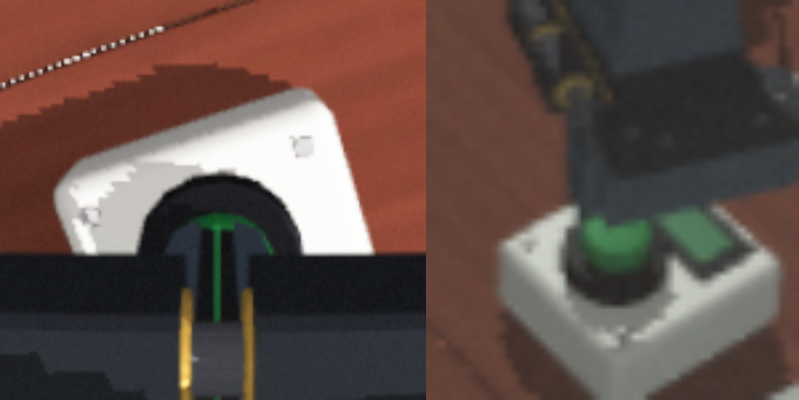

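Call:
arm_command(
  motion=[
    {"offset": [0, 0, 0.001], "spin": 0},
    {"offset": [0, 0, 0.001], "spin": 0},
    {"offset": [0, 0, 0], "spin": 0},
  ],
)

```text
time_s: 6.25
ee_pos: [467.2, -277.4, 60.3]
ee_rot: [180.0, -0.0, 161.4]
force: [-0.3, -0.6, -0.4]
gripper_width: 0.4
gripper_force: 0.0
```

Run:
```python
from h import *
R,t=pose(); I,D=env.grab_frame('wrist')
hsv=cv2.cvtColor(I,cv2.COLOR_BGR2HSV); m=cv2.inRange(hsv,(50,100,40),(80,255,255))
for v,u in np.argwhere(m[190:240,295:350])[::6]+[190,295]:
    if D[v,u]>0: print(u,v,np.round(wpt(u,v,R,t,d=float(D[v,u]))).tolist(),end=';')
s=env.state();print(s['force'],s['torque'],s['effort'],s['ee_pos'])
```

```text
319 210 [455.0, -276.0, 48.0];317 211 [455.0, -277.0, 49.0];323 211 [455.0, -273.0, 52.0];329 211 [457.0, -270.0, 50.0];318 212 [455.0, -276.0, 51.0];324 212 [456.0, -273.0, 51.0];330 212 [458.0, -269.0, 48.0];317 213 [455.0, -277.0, 53.0];323 213 [456.0, -273.0, 54.0];330 213 [458.0, -269.0, 51.0];317 214 [455.0, -277.0, 55.0];323 214 [456.0, -273.0, 56.0];334 214 [461.0, -267.0, 48.0];321 215 [456.0, -275.0, 57.0];327 215 [452.0, -270.0, 75.0];322 217 [457.0, -274.0, 58.0];320 219 [458.0, -276.0, 59.0];322 220 [459.0, -275.0, 58.0];340 221 [465.0, -265.0, 52.0];320 223 [460.0, -277.0, 58.0];321 224 [461.0, -276.0, 58.0];341 225 [432.0, -260.0, 158.0];321 227 [463.0, -277.0, 58.0];321 229 [464.0, -278.0, 59.0];321 231 [466.0, -278.0, 58.0];321 233 [467.0, -278.0, 58.0];321 235 [469.0, -279.0, 57.0];321 237 [451.0, -273.0, 110.0];321 239 [451.0, -273.0, 113.0];[ 0.19241653  0.34535058 -0.57536778] [-0.03474874  0.02123611 -0.01254834] [-4.81340558e-04 -4.08818758e+01 -1.86904389e+01 -4.15684667e-02
  6.85910555e-02  4.51182916e-05] [ 467.25384204 -277.35865031   60.3268112 ]
```

Run:
```python
from h import *
R,t=pose(); I,D=env.grab_frame('wrist')
for v in (212,216,220,224,228): print(v,[(u,np.round(R.T@(wpt(u,v,R,t,d=float(D[v,u]))-t)).tolist()) for u in range(304,340,4) if D[v,u]>0])
```

```text
212 [(304, [11.0, -12.0, 13.0]), (308, [11.0, -10.0, 12.0]), (312, [11.0, -7.0, 13.0]), (316, [11.0, -4.0, 12.0]), (320, [12.0, -2.0, 8.0]), (324, [12.0, 1.0, 9.0]), (328, [12.0, 4.0, 10.0]), (332, [11.0, 6.0, 12.0]), (336, [11.0, 9.0, 11.0])]
216 [(304, [9.0, -12.0, 11.0]), (308, [19.0, -8.0, -22.0]), (312, [19.0, -6.0, -22.0]), (316, [17.0, -4.0, -17.0]), (320, [11.0, -2.0, 2.0]), (324, [17.0, 1.0, -18.0]), (328, [19.0, 3.0, -23.0]), (332, [19.0, 5.0, -23.0]), (336, [19.0, 7.0, -22.0])]
220 [(304, [18.0, -10.0, -27.0]), (308, [18.0, -8.0, -28.0]), (312, [18.0, -6.0, -28.0]), (316, [17.0, -4.0, -24.0]), (320, [9.0, -2.0, 2.0]), (324, [17.0, 1.0, -24.0]), (328, [19.0, 3.0, -29.0]), (332, [18.0, 5.0, -28.0]), (336, [18.0, 7.0, -29.0])]
224 [(304, [18.0, -10.0, -35.0]), (308, [18.0, -8.0, -35.0]), (312, [18.0, -6.0, -35.0]), (320, [6.0, -2.0, 2.0]), (324, [17.0, 1.0, -30.0]), (328, [16.0, 3.0, -29.0]), (332, [18.0, 5.0, -35.0]), (336, [18.0, 7.0, -35.0])]
228 [(304, [39.0, -6.0, -101.0]), (308, [39.0, -5.0, -101.0]), (312, [19.0, -5.0, -42.0]), (316, [17.0, -4.0, -38.0]), (320, [3.0, -2.0, 2.0]), (324, [18.0, 0.0, -39.0]), (328, [17.0, 2.0, -37.0]), (332, [19.0, 4.0, -42.0]), (336, [39.0, 3.0, -102.0])]
```

Call:
arm_command(
  motion=[
    {"offset": [0, 0, 0.001], "spin": 0},
    {"offset": [0, 0, 0.001], "spin": 0},
    {"offset": [0, 0, 0], "spin": 0},
  ],
)

```text
time_s: 6.72
ee_pos: [467.2, -277.4, 58.3]
ee_rot: [180.0, -0.0, 161.4]
force: [0.9, 0.2, 0.0]
gripper_width: 0.5
gripper_force: 0.0
```

Call:
arm_command(
  motion=[
    {"offset": [0, 0, 0.003], "spin": 0},
    {"offset": [0, 0, 0.003], "spin": 0},
    {"offset": [0, 0, 0], "spin": 0},
  ],
)

```text
time_s: 7.1
ee_pos: [467.1, -277.3, 52.1]
ee_rot: [180.0, -0.0, 161.4]
force: [-0.6, -0.7, 0.5]
gripper_width: 0.7
gripper_force: 0.0
```

Run:
```python
from h import *
J,E=env.grab_frame('scene'); I,D=env.grab_frame('wrist')
cv2.imwrite('pics/w3.png',np.hstack([cv2.resize(I[150:260,260:380],(436,400)),cv2.resize(J[240:296,325:375],(357,400),interpolation=2)]))
print(env.state()['force'])
```

```text
[-0.83854375  0.00447145  0.26537682]
```

View pics/w3.png

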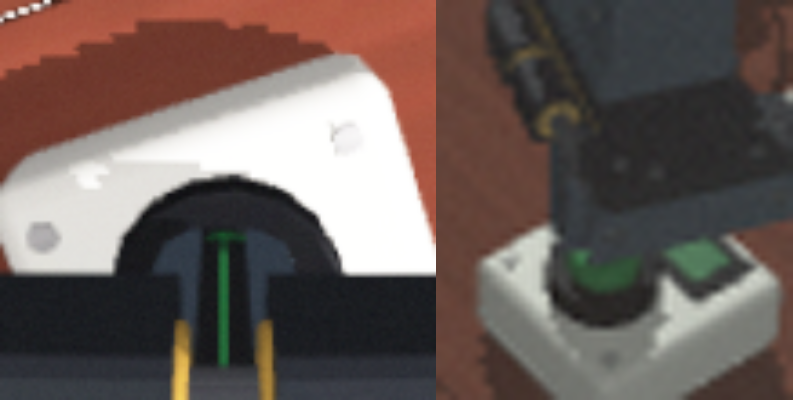

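The left crop shows the finger pads over the green button with a gap between them at (223,300). In the right one the button at (605,265) is still up below the tip. The fingers are shorter than stated, so I'll keep going down slowly and watch the force.

Call:
arm_command(
  motion=[
    {"offset": [0, 0, 0.002], "spin": 0},
    {"offset": [0, 0, 0.002], "spin": 0},
    {"offset": [0, 0, 0], "spin": 0},
  ],
)

```text
time_s: 7.58
ee_pos: [467.2, -277.3, 48.2]
ee_rot: [180.0, -0.0, 161.4]
force: [0.3, 0.7, 0.5]
gripper_width: 0.5
gripper_force: 0.0
```

Call:
arm_command(
  motion=[
    {"offset": [0, 0, 0.002], "spin": 0},
    {"offset": [0, 0, 0.002], "spin": 0},
    {"offset": [0, 0, 0], "spin": 0},
  ],
)

```text
time_s: 7.95
ee_pos: [467.2, -277.3, 44.2]
ee_rot: [180.0, -0.0, 161.4]
force: [-0.3, 0.7, -0.3]
gripper_width: 0.3
gripper_force: 0.0
```

Call:
arm_command(
  motion=[
    {"offset": [0, 0, 0.002], "spin": 0},
    {"offset": [0, 0, 0.002], "spin": 0},
    {"offset": [0, 0, 0], "spin": 0},
  ],
)

```text
time_s: 8.32
ee_pos: [467.4, -277.5, 40.6]
ee_rot: [180.0, 0.0, 161.4]
force: [-0.9, 1.1, 2.8]
gripper_width: 0.2
gripper_force: 1.6
```

Run:
```python
from h import *
R,t=pose(); I,D=env.grab_frame('wrist')
hsv=cv2.cvtColor(I,cv2.COLOR_BGR2HSV); m=cv2.inRange(hsv,(50,100,40),(80,255,255))
for v in range(206,236,3): print(v,[(u,np.round(R.T@(wpt(u,v,R,t,d=float(D[v,u]))-t)).tolist(),int(m[v,u]>0)) for u in (310,314,320,321,328) if D[v,u]>0])
```

```text
206 [(310, [20.0, -8.0, -5.0], 0), (314, [20.0, -5.0, -6.0], 0), (320, [20.0, -2.0, -6.0], 0), (321, [21.0, -1.0, -8.0], 0), (328, [20.0, 3.0, -6.0], 0)]
209 [(310, [18.0, -8.0, -7.0], 0), (314, [19.0, -5.0, -8.0], 0), (320, [19.0, -2.0, -7.0], 0), (321, [19.0, -1.0, -7.0], 0), (328, [19.0, 3.0, -8.0], 0)]
212 [(310, [17.0, -8.0, -8.0], 0), (314, [17.0, -5.0, -8.0], 0), (320, [17.0, -2.0, -7.0], 0), (321, [17.0, -1.0, -7.0], 0), (328, [17.0, 3.0, -9.0], 0)]
215 [(310, [18.0, -7.0, -19.0], 0), (314, [19.0, -5.0, -20.0], 0), (320, [15.0, -2.0, -7.0], 0), (321, [15.0, -1.0, -8.0], 0), (328, [19.0, 3.0, -21.0], 0)]
218 [(310, [18.0, -7.0, -24.0], 0), (314, [18.0, -5.0, -24.0], 0), (320, [13.0, -2.0, -8.0], 0), (321, [13.0, -1.0, -8.0], 0), (328, [19.0, 3.0, -26.0], 0)]
221 [(310, [19.0, -7.0, -31.0], 0), (314, [18.0, -5.0, -30.0], 0), (320, [12.0, -2.0, -11.0], 1), (321, [13.0, -1.0, -13.0], 1), (328, [18.0, 3.0, -29.0], 0)]
224 [(310, [18.0, -7.0, -35.0], 0), (314, [17.0, -5.0, -30.0], 0), (320, [11.0, -2.0, -14.0], 1), (321, [11.0, -1.0, -14.0], 1), (328, [17.0, 3.0, -30.0], 0)]
227 [(310, [18.0, -6.0, -40.0], 0), (314, [17.0, -5.0, -36.0], 0), (320, [10.0, -2.0, -15.0], 1), (321, [10.0, -1.0, -15.0], 1), (328, [17.0, 2.0, -37.0], 0)]
230 [(310, [19.0, -6.0, -45.0], 0), (314, [17.0, -5.0, -39.0], 0), (321, [8.0, -1.0, -14.0], 1), (328, [17.0, 2.0, -40.0], 0)]
233 [(310, [19.0, -6.0, -49.0], 0), (314, [17.0, -4.0, -44.0], 0), (320, [6.0, -2.0, -15.0], 1), (321, [6.0, -1.0, -13.0], 1), (328, [17.0, 2.0, -45.0], 0)]
```

Call:
arm_command(
  motion=[
    {"offset": [0, 0, 0.002], "spin": 0},
    {"offset": [0, 0, 0.002], "spin": 0},
    {"offset": [0, 0, 0.001], "spin": 0},
    {"offset": [0, 0, 0], "spin": 0},
  ],
)

```text
time_s: 8.88
ee_pos: [467.5, -277.5, 37.6]
ee_rot: [-180.0, 0.1, 161.4]
force: [-4.0, 2.6, 18.3]
gripper_width: 0.1
gripper_force: 9.1
```

Call:
arm_command(
  motion=[
    {"offset": [0, 0, 0.001], "spin": 0},
    {"offset": [0, 0, 0], "spin": 0},
    {"offset": [0, 0, -0.02], "spin": 0},
    {"offset": [0, 0, -0.02], "spin": 0},
    {"offset": [0, 0, 0], "spin": 0},
  ],
)

```text
time_s: 9.5
ee_pos: [468.2, -278.0, 75.2]
ee_rot: [-180.0, 0.2, 161.4]
force: [-0.1, -0.3, 0.4]
gripper_width: 0.6
gripper_force: 0.0
```

Run:
```python
from h import *
R,t=pose(); I,D=env.grab_frame('wrist')
hsv=cv2.cvtColor(I,cv2.COLOR_BGR2HSV); m=cv2.inRange(hsv,(50,120,60),(80,255,255))
n,l,st,c=cv2.connectedComponentsWithStats(m)
for i in range(1,n):
    if st[i,4]>60: print(st[i],np.round(wpt(*c[i],R,t,d=med(D,*c[i]))))
print(env.state()['force'],t)
```

```text
[ 146   43   37   37 1019] [ 320. -346.   59.]
[162 114  36  14 186] [ 360. -359.   38.]
[306 204  37  39 424] [ 461. -274.   59.]
[-0.67007214  0.98326331 -0.84353564] [ 468.19703399 -277.95686185   75.20209176]
```

Call:
arm_command(
  motion=[
    {"offset": [0, 0, -0.05], "spin": 0},
    {"offset": [0, 0, -0.05], "spin": 0.178},
    {"offset": [0, 0, -0.05], "spin": 0.178},
    {"offset": [0, 0, -0.05], "spin": 0.178},
    {"offset": [0, 0, 0], "spin": 0.178},
  ],
)

```text
time_s: 10.18
ee_pos: [469.0, -278.4, 277.4]
ee_rot: [179.8, 0.3, 120.3]
force: [-0.1, -0.4, -0.5]
gripper_width: 0.6
gripper_force: 0.0
```

Call:
arm_command(
  motion=[
    {"offset": [0, 0, 0], "spin": 0.178},
    {"offset": [0, 0, 0], "spin": 0.178},
    {"offset": [0, 0, 0], "spin": 0.178},
    {"offset": [0, 0, 0], "spin": 0},
  ],
)

```text
time_s: 10.68
ee_pos: [467.0, -277.3, 272.8]
ee_rot: [-179.9, -0.1, 90.1]
force: [0.4, 1.3, 0.6]
gripper_width: 0.2
gripper_force: 0.0
```

Call:
arm_command(
  motion=[
    {"offset": [0.042, -0.027, 0], "spin": 0},
    {"offset": [0.042, -0.027, 0], "spin": 0},
    {"offset": [0.042, -0.027, 0], "spin": 0},
    {"offset": [0.042, -0.027, 0], "spin": 0},
    {"offset": [0.042, -0.027, 0], "spin": 0},
  ],
)

```text
time_s: 11.3
ee_pos: [331.1, -66.2, 273.7]
ee_rot: [-180.0, -0.0, 90.2]
force: [0.5, 0.2, 0.2]
gripper_width: 0.4
gripper_force: 0.0
```

Call:
arm_command(
  motion=[
    {"offset": [0.042, 0, 0.04], "spin": 0},
    {"offset": [0.042, 0, 0.05], "spin": 0},
    {"offset": [0.042, 0, 0.05], "spin": 0},
    {"offset": [0, 0, 0.04], "spin": 0},
    {"offset": [0, 0, 0], "spin": 0},
  ],
)

```text
time_s: 11.92
ee_pos: [329.4, 55.0, 96.5]
ee_rot: [-179.6, 0.1, 90.2]
force: [0.0, 0.8, 0.6]
gripper_width: 0.1
gripper_force: 0.0
```

Run:
```python
from h import *
R,t=pose(); I,D=env.grab_frame('wrist'); cv2.imwrite('pics/w4.png',I); np.savez('w4.npz',R=R,t=t,D=D,I=I)
print(t)
for n in ['pointer_tip','index_tip','press_pad','gauge','stud_axis']:
    for r in env.pinpoint('wrist',n)[:2]:
        u,v=r['location'];d=med(D,u,v); print(n,r['score'],u,v,np.round(wpt(u,v,R,t,d=d),1) if d else '')
```

```text
[329.42183232  55.01066537  96.50733657]
pointer_tip 0.88 540.5 135.4 [467.5 123.6 116. ]
index_tip 0.51 541.8 175.2 [473.4  97.8 114.2]
gauge 0.82 521.8 164.9 [469.4 101.5  94.7]
stud_axis 0.8 518.4 165.9 [468.2 100.3  92. ]
```

View pics/w4.png

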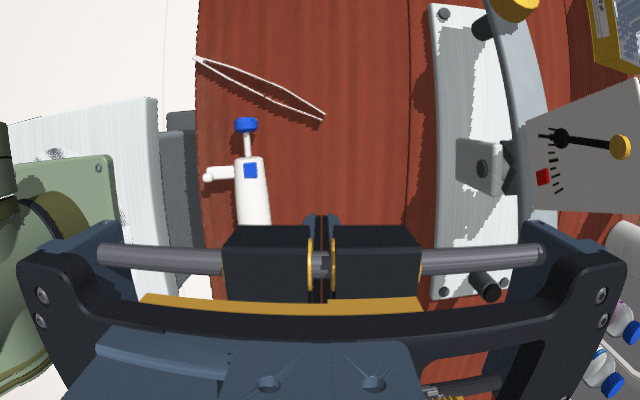

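The picture shows the dial front: brass pivot at (620,147), pointer tip near (540,135), red index tab at (543,177). I'll work out the angle between them.

Run:
```python
from h import *
z=np.load('w4.npz');R,t,D,I=z['R'],z['t'],z['D'],z['I']
hsv=cv2.cvtColor(I,cv2.COLOR_BGR2HSV)
red=(cv2.inRange(hsv,(0,150,120),(6,255,255))|cv2.inRange(hsv,(174,150,120),(180,255,255)));red[:, :530]=0;red[:,560:]=0
v,u=np.argwhere(red[160:190]).mean(0)+[160,0]
# dial plane
P=np.array([wpt(a,b,R,t,d=float(D[b,a])) for a in range(565,632,4) for b in list(range(108,128,4))+list(range(165,205,4)) if D[b,a]>0])
c=P.mean(0);w=np.linalg.svd(P-c)[2][2];w=w*np.sign(-w[0]);print('plane n',w,c,'resid',np.abs((P-c)@w).max())
H=np.array(env.camera_model('wrist')['hand_eye']);e=R@H[:3,3]+t
def on(u,v,off=0):
    r=R@H[:3,:3]@wray(u,v);return e+r*((c-e)@w+off)/(r@w)
ax=np.cross([0,0,1],w);ax/=np.linalg.norm(ax)
idx,piv,tip=on(u,v,1),on(620,147,6),on(540.5,135.2,4)
print('idx px',u,v,idx,'piv',piv,'tip',tip,'yaw',np.degrees(np.arctan2(-w[1],-w[0])))
for n,q in (('i',idx),('t',tip)):
    d=q-piv; print(n,np.arctan2(d@ax,-d[2]),np.hypot(d@ax,d[2]))
```

```text
plane n [-0.99801485 -0.06292907 -0.00250741] [474.80786748 114.43398617 161.94821604] resid 2.8967784046739355
idx px 547.2105263157895 175.28947368421052 [474.92108197  98.48624763 118.31221067] piv [468.17135398 123.51480275 182.64354791] tip [470.33281538 123.80790651 112.60503894] yaw 3.6079654047348697
i 0.37609213862055574 69.16551967351752
t -0.002234533323281219 70.03868382847807
```

Index minus pointer is 0.376 rad, so the index is at about +0.136 and the fingertip must end at z≈81 (TCP≈66.5). Next I'll go up and over the pad with the tool at yaw 135.

Call:
arm_command(
  motion=[
    {"offset": [0, 0, -0.05], "spin": -0.157},
    {"offset": [0, 0, -0.05], "spin": -0.157},
    {"offset": [0, 0, -0.05], "spin": -0.157},
    {"offset": [0, 0, -0.03], "spin": -0.157},
    {"offset": [0, 0, 0], "spin": -0.157},
  ],
)

```text
time_s: 12.85
ee_pos: [334.0, 54.9, 282.3]
ee_rot: [179.6, 0.3, 135.2]
force: [-0.4, 0.8, -0.1]
gripper_width: 0.1
gripper_force: 0.0
```

Call:
arm_command(
  motion=[
    {"offset": [0, 0, 0], "spin": 0},
  ],
)

```text
time_s: 12.98
ee_pos: [332.4, 54.7, 279.8]
ee_rot: [179.9, 0.1, 134.8]
force: [0.2, 0.3, -0.3]
gripper_width: 0.7
gripper_force: 0.0
```

Call:
arm_command(
  motion=[
    {"offset": [-0.0445, 0.0124, 0], "spin": 0},
    {"offset": [-0.0445, 0.0124, 0], "spin": 0},
    {"offset": [-0.0445, 0.0124, 0], "spin": 0},
    {"offset": [-0.0445, 0.0124, 0], "spin": 0},
    {"offset": [0, 0, 0.05], "spin": 0},
  ],
)

```text
time_s: 13.6
ee_pos: [498.5, -37.9, 230.5]
ee_rot: [179.7, 0.4, 134.7]
force: [0.1, -0.3, -1.0]
gripper_width: 0.7
gripper_force: 0.0
```

Call:
arm_command(
  motion=[
    {"offset": [0, 0, 0.03], "spin": 0},
    {"offset": [0, 0, 0], "spin": 0},
  ],
)

```text
time_s: 13.85
ee_pos: [491.4, -36.0, 196.6]
ee_rot: [-179.8, -0.3, 134.8]
force: [-0.6, 0.8, -0.5]
gripper_width: 0.8
gripper_force: 0.0
```

Run:
```python
from h import *
R,t=pose(); I,D=env.grab_frame('wrist'); print(t)
hsv=cv2.cvtColor(I,cv2.COLOR_BGR2HSV); m=cv2.inRange(hsv,(105,150,60),(125,255,255))
n,l,st,c=cv2.connectedComponentsWithStats(m)
for i in range(1,n):
    if st[i,4]>150: print(st[i],c[i],np.round(wpt(*c[i],R,t,d=med(D,*c[i]))))
```

```text
[491.41595411 -36.00274173 196.60950824]
[308 188  39  39 967] [327.20889349 204.28128232] [492. -32. 133.]
[486 213  60  33 668] [506.93562874 228.94011976] [710.  99.  34.]
[420 362  16  18 169] [428.01183432 370.68047337] [ 749. -102.  102.]
```

Call:
arm_command(
  motion=[
    {"offset": [0, 0, 0.04], "spin": 0},
    {"offset": [0, 0, 0.03], "spin": 0},
    {"offset": [0, 0, 0.006], "spin": 0},
    {"offset": [0, 0, 0], "spin": 0},
  ],
)

```text
time_s: 14.4
ee_pos: [494.4, -36.0, 124.3]
ee_rot: [179.9, 0.1, 135.0]
force: [-0.2, 0.6, -0.2]
gripper_width: 0.2
gripper_force: 0.0
```

Call:
arm_command(
  motion=[
    {"offset": [-0.0015, -0.0015, 0.005], "spin": 0},
    {"offset": [-0.0015, -0.0015, 0.005], "spin": 0},
    {"offset": [0, 0, 0], "spin": 0},
  ],
)

```text
time_s: 14.78
ee_pos: [493.8, -40.6, 113.1]
ee_rot: [180.0, 0.1, 135.0]
force: [1.3, -1.1, 3.7]
gripper_width: 0.3
gripper_force: 1.3
```

Call:
arm_command(
  motion=[
    {"offset": [-0.001, -0.001, 0.005], "spin": 0},
    {"offset": [-0.001, -0.001, 0.005], "spin": 0},
    {"offset": [-0.001, -0.001, 0.005], "spin": 0},
    {"offset": [-0.001, -0.001, 0.005], "spin": 0},
    {"offset": [-0.001, -0.001, 0.005], "spin": 0},
  ],
)

```text
time_s: 15.4
ee_pos: [493.0, -47.2, 87.2]
ee_rot: [-180.0, -0.0, 135.0]
force: [-0.2, -1.0, 2.8]
gripper_width: 0.3
gripper_force: 1.3
```

Call:
arm_command(
  motion=[
    {"offset": [-0.0005, -0.0005, 0.005], "spin": 0},
    {"offset": [-0.0005, -0.0005, 0.005], "spin": 0},
    {"offset": [-0.0003, -0.0003, 0.005], "spin": 0},
    {"offset": [0, 0, 0.004], "spin": 0},
    {"offset": [0, 0, 0], "spin": 0},
  ],
)

```text
time_s: 16.02
ee_pos: [493.1, -48.8, 68.4]
ee_rot: [180.0, -0.0, 135.0]
force: [0.3, -0.9, 2.1]
gripper_width: 0.3
gripper_force: 1.1
```

Call:
arm_command(
  motion=[
    {"offset": [0, 0, 0], "spin": 0},
    {"offset": [0, 0, 0], "spin": 0},
    {"offset": [0, 0, 0], "spin": 0},
    {"offset": [0, 0, 0], "spin": 0},
    {"offset": [0, 0, 0], "spin": 0},
  ],
)

```text
time_s: 16.65
ee_pos: [493.2, -48.9, 68.7]
ee_rot: [180.0, -0.0, 135.0]
force: [0.4, 0.1, 0.9]
gripper_width: 0.6
gripper_force: 1.1
```

Run:
```python
from h import *
R,t=pose(); I,D=env.grab_frame('wrist'); np.savez('w5.npz',R=R,t=t,D=D,I=I)
S,_=env.grab_frame('scene')
cv2.imwrite('pics/w5.png',np.hstack([I[0:240,240:640],cv2.resize(S[150:240,230:330],(266,240),interpolation=2)]))
for n in ['pointer_tip','index_tip']:
    for r in env.pinpoint('wrist',n)[:2]:
        u,v=r['location'];d=med(D,u,v); print(n,r['score'],u,v,np.round(wpt(u,v,R,t,d=d),1) if d else '')
```

```text
pointer_tip 0.74 485.1 51.4 [471.5  80.3 120.9]
index_tip 0.72 481.9 54.6 [476.4  91.8  96.9]
```

View pics/w5.png

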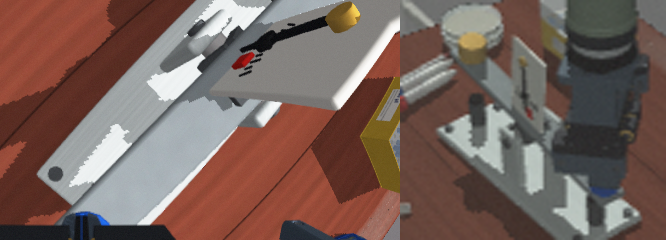

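The pointer, from its brass pivot at (342,15) in the crop through (265,40), now lies on the red tab at (243,62). I'll measure the remaining offset.

```bash
python3 - <<'E'
from h import *
z=np.load('w5.npz');R,t,D,I=z['R'],z['t'],z['D'],z['I']
hsv=cv2.cvtColor(I,cv2.COLOR_BGR2HSV)
red=(cv2.inRange(hsv,(0,150,120),(6,255,255))|cv2.inRange(hsv,(174,150,120),(180,255,255)))[40:80,465:505]
q=np.argwhere(red)+[40,465]; v,u=q.mean(0); print('red px',u,v,len(q),q.min(0),q.max(0))
br=cv2.inRange(hsv,(15,120,100),(30,255,255))[0:40,560:610]; b=np.argwhere(br)+[0,560]; print('brass',b.mean(0),b.min(0),b.max(0))
c=np.array([474.8,114.4,162]);w=np.array([-.998,-.063,0])
H=np.array(env.camera_model('wrist')['hand_eye']);e=R@H[:3,3]+t
def on(u,v,off=0):
    r=R@H[:3,:3]@wray(u,v);return e+r*((c-e)@w*-1*-1+off)/(r@w)
ax=np.array([.063,-.998,0])
for off in (0,3):
  print(off,'idx',on(u,v,off+1))
blk=(hsv[...,2]<45)
L=[]
for uu in range(495,575,6):
    vs=[y for y in range(5,60) if blk[y,uu]]
    if vs: L.append(on(uu,np.mean(vs),4)); print(uu,vs[0],vs[-1],np.round(L[-1],1))
E
python3 - <<'E'
import cv2,numpy as np
I=np.load('w5.npz')['I'];cv2.imwrite('pics/w6.png',cv2.resize(I[0:85,460:610],(795,450),interpolation=2))
E
```

```text
red px 487.4651162790698 58.72093023255814 86 [ 52 482] [ 66 493]
brass [ 15.49425287 584.74055829] [  2 567] [ 32 600]
0 idx [475.87606232  81.48079059 116.12800859]
3 idx [473.29927005  74.68140454 127.40856037]
495 42 48 [472.5  87.  121.6]
501 36 54 [472.6  85.2 129. ]
507 32 49 [472.5  86.7 132.8]
513 31 43 [472.5  88.1 136.7]
519 33 40 [472.6  86.1 143.2]
525 30 37 [472.5  86.8 147.1]
531 24 36 [472.5  86.9 151.4]
537 26 34 [472.6  85.9 156.2]
543 24 32 [472.6  85.7 160.3]
549 22 30 [472.6  85.6 164.1]
555 20 28 [472.6  85.5 167.7]
561 17 26 [472.6  85.9 171. ]
567 24 24 [472.8  82.  176.5]
```

View pics/w6.png

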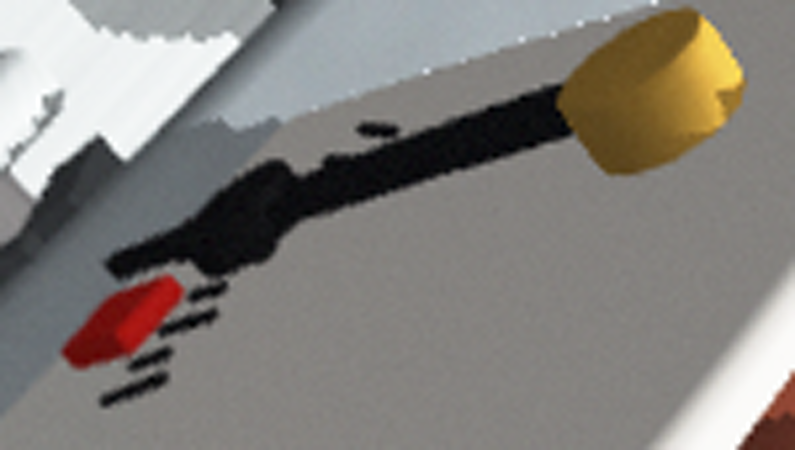

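Run:
```python
from h import *
z=np.load('w5.npz');R,t,D,I=z['R'],z['t'],z['D'],z['I']
P=[]
for s in np.linspace(0,1,40):
  for k in np.linspace(-12,12,9):
    a,b=int(350+s*80+k*.7),int(195-s*80+k*.7)
    if D[b,a]>0: P.append(wpt(a,b,R,t,d=float(D[b,a])))
P=np.array(P); print(np.round(P[::20]).tolist())
g=np.array([-.063,.998,0]); s=P@g
ok=(P[:,2]>60)&(P[:,2]<125)
for _ in range(6):
    f=np.polyfit(s[ok],P[ok,2],1); r=P[:,2]-np.polyval(f,s); ok=np.abs(r)<3
print('beam tilt now',np.arctan(f[0]),ok.sum(),len(P), 'z at axis',np.polyval(f,96*.998-.063*484))
# beam in w4 (initial tilt): beam top on right strip column ~ 520-545, rows 40..100
z=np.load('w4.npz');R,t,D=z['R'],z['t'],z['D']
P=np.array([wpt(a,b,R,t,d=float(D[b,a])) for b in range(30,100,4) for a in range(512,545,3) if D[b,a]>0]);s=P@g
print(np.round(P[::20]).tolist())
ok=(P[:,2]>50)&(P[:,2]<110)
for _ in range(6):
    f=np.polyfit(s[ok],P[ok,2],1); r=P[:,2]-np.polyval(f,s); ok=np.abs(r)<3
print('initial',np.arctan(f[0]),ok.sum(),len(P),np.polyval(f,96*.998-.063*484))
```

```text
[[477.0, -18.0, 83.0], [480.0, -15.0, 81.0], [483.0, -11.0, 83.0], [487.0, -8.0, 83.0], [490.0, -5.0, 83.0], [480.0, -0.0, 84.0], [483.0, 3.0, 83.0], [486.0, 6.0, 85.0], [489.0, 10.0, 85.0], [477.0, 14.0, 86.0], [481.0, 18.0, 86.0], [483.0, 21.0, 88.0], [487.0, 25.0, 87.0], [475.0, 29.0, 88.0], [478.0, 32.0, 89.0], [481.0, 35.0, 89.0], [485.0, 39.0, 88.0], [488.0, 42.0, 90.0]]
beam tilt now 0.1299371896230024 359 359 z at axis 96.45388593597245
[[476.0, 208.0, 70.0], [563.0, 239.0, 0.0], [553.0, 228.0, 0.0], [488.0, 192.0, 74.0], [480.0, 184.0, 75.0], [473.0, 176.0, 77.0], [564.0, 198.0, 1.0], [492.0, 169.0, 79.0], [484.0, 162.0, 81.0], [477.0, 154.0, 83.0]]
initial -0.24019822298282398 161 198 96.89823910564908
```

Gauge tilt went from -0.240 to +0.130. The index (y≈81) is under the pivot (y≈81) to within about 0.5 mm, and contact is steady at 1 N or more, so I'll hand in.

```bash
python3 -c "
from workcell import env
print(env.state()['force'],env.state()['gripper_force']); print(env.job_done())"
```

```text
[-0.45666046 -0.66537505  2.24141419] 1.085292399257014
the job is handed in; nothing more can be done
None
```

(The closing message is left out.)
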